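Null the tube reader's meter with the tuning tool

TASK

The tube reader's meter needle stands left of its broad centre mark: take the flat-handled plastic tuning tool from the stand, seat its blade in the slot of the trimmer nearer the meter and turn that trimmer until the needle stands on the centre mark. Then put the tool back upright in a hole of the stand, fully home, and let go. Press the trimmer only lightly (it must never feel more than about 12 N), turn it only with the tool, and leave the other trimmer and everything else as it is.

Things in the scene. Friction and masses are not known exactly. Their poses are not given: they have to be found in the camera images.
- tuner_grip (a point): Tuning tool: loose, one piece of off-white nylon, about 20 g, upright in any one of the stand's three holes. This point: on its long axis in the flat handle (9 mm thick along x, 18 wide along y, 64 high), 28 mm below the handle's top; z up along the tool. At the start the handle's x is within 0.6 rad of the world's x. Grip it across the flats (along x).
- tuner_tip (a point): Centre of the lower edge of the tool's blade, 85 mm below tuner_grip, axes as there. The blade is 2.4 mm thick (x), 9 mm wide (y) and 8 mm high, in the plane of the flat handle; above it a round shank 9 mm in diameter up to the collar.
- tuner_collar (a point): Centre of the underside of the tool's collar (18 mm in diameter, 4 mm thick), 45 mm above the blade's lower edge and 40 mm below tuner_grip. It rests on the stand's top when the tool is fully home.
- stand: Fixed white block, 56 x 170 x 55 mm high (x, y, z), origin at the centre of its underside. Three vertical through holes 12 mm in diameter in a row at y = -55, 0 and +55 mm (stand frame, x = 0), mouths chamfered 1.5 mm; each holds one tool by its collar.
- reader: Tube reader: fixed beige instrument, 200 x 270 mm (x, y), grey top panel 80 mm above the table; origin at the centre of its underside, x away from the robot, y left. On the panel: the meter (100 x 110 mm, centred at x 5, y 70 mm, 22 mm high), two trimmers on its right, a metal tube block (14 mm high, 60 x 110 mm, centred at x 60, y -70 mm).
- zero_guard: The trimmer nearer the meter (x -62, y -35 mm on the reader): fixed round steel guard bushing, 17 mm inner, 25 mm outer diameter, 16 mm high; origin on its axis at panel height, z up. Inside, centred, a brass head 13 mm across with a straight slot right across, 3.4 mm wide, 3 mm deep. Its top lies 3 to 11 mm below the rim: the depth differs each time and is not measured.
- zero_screw (a joint): Angle of the nearer trimmer, rad, clockwise from above positive. Not the slot's direction, which is at the start within 0.75 rad of the reader's y axis (left-right), to be seen or felt: pressed lightly, the turning blade drops in when lined up. The head gives 1.5 mm downward on a spring (1 N at first, 2.5 N more per mm), then is rigid. Turning takes 0.025 N m; over 4 N unseated may drag it.
- needle (a joint): Black meter needle, 62 mm long, pivoted at the meter's robot-side edge, pointing away from the robot; rad, 0 on the broad centre mark, positive to the right (clockwise from above), ticks every 0.1. Starts between -0.56 and -0.25. Turning the nearer trimmer clockwise from above by 1 rad moves it by +0.4; the blade has about 0.2 rad of play in the slot.
- span_screw (a joint): Angle of the other trimmer's screw, rad, clockwise from above positive; 0 at the start, to stay there.
- rotor_a: Bystander: aluminium rotor ring with blue rim, 100 mm outer, 68 mm inner diameter, 12 mm high; origin under its centre.
- rotor_b: Bystander: the same kind of ring with dark red rim; origin under its centre.
- loading_stand: Bystander: steel conical foot 110 mm across with a post and knob, 110 mm high; origin under its centre.
- tip_tray: Bystander: open blue tray 85 x 120 x 35 mm; origin under its centre.
- beaker: Bystander: clear beaker 56 mm across, 65 mm high; origin under its centre.
- tube_rack: Bystander: dark tube rack 75 x 115 x 36 mm; origin under its centre.
- pick: Bystander: pick with round black handle (14 mm, top 99 mm above its tip), standing in one of the stand's other holes; origin at its lower end.
- brush: Bystander: small brush with a thin aluminium ferrule and dark bristles up (105 mm long), in the stand's third hole; origin at its lower end.
- span_guard: Guard bushing of the other, identical trimmer (x -62, y -95 mm on the reader); not to be turned.
Mind the look-alikes: they are no part of the job. Leave any yellow look-alike of the part that bears tuner_grip alone. Leave any green look-alike of the stand alone.

How it is judged (in metres and radians):
On the way:
1. the needle stands on the centre mark while the tuning tool's blade is in the nearer trimmer (value of joint needle between -0.06 and 0.06 rad and z of tuner_tip in the frame of zero_guard below 0.0125 m and horizontal distance between tuner_tip and zero_guard below 0.006 m), for 0.2 s.
At the end, for the whole second after the job is handed in: the needle stands within 0.06 rad of the centre mark (so that it overlaps the broad mark), and the tuning tool stands in a hole of the stand with its collar within 4 mm of the stand's top, upright within 0.15 rad, at rest and let go (value of joint needle between -0.06 and 0.06 rad and z of tuner_collar in the frame of stand between 0.05 and 0.059 m and x of tuner_collar in the frame of stand between -0.008 and 0.008 m and y of tuner_collar in the frame of stand between -0.065 and 0.065 m and angle between tuner_grip's own z axis and vertical below 0.15 rad); the robot touches nothing.
It fails at once if the tool presses or wrenches the trimmer's head with more than 12 N (contact force between tuner and zero_screw above 12 N).
It fails at once if the gripper itself touches a trimmer head (contact force between the arm and zero_screw above 0.5 N or contact force between the arm and span_screw above 0.5 N).
It fails at once if the other trimmer is turned (value of joint span_screw above 0.15 rad or value of joint span_screw below -0.15 rad).
It fails at once if a bystander is moved by more than 20 mm (pick and brush: 15 mm) (distance of any of rotor_a, rotor_b, loading_stand, tip_tray, beaker, tube_rack from where it was at the start of the episode above 0.02 m or distance of any of pick, brush from where it was at the start of the episode above 0.015 m).
It also fails if it takes over 67 s, if anything falls off the work surface, if the arm or the gripper's body presses on something with over 40 N, if the wrist force passes 120 N, or if a joint passes its speed limit or range.

ROBOT

A 6-joint arm with a two-finger parallel gripper is mounted at the origin on the work surface. World frame = base frame: x ahead of the robot, y to its left, z up, the work surface at z = 0. Lengths are in mm, angles in rad, forces in N, time in s.
With the tool pointing down it reaches from about 350 to 975 mm from the base axis. Payload 7.1 kg.
Tool frame: the origin (TCP) lies at the very end of the fingers, on their centre line; the grasp point (between the pads) lies 19 mm behind it (ctrl.pinch_z is the distance from the TCP to the grasp point, in mm); z points along the fingers, y is the direction in which the jaws open and shut (so a half turn about z gives the same grasp; the last joint's range is limited). The gripper opens to 88 mm and grips with 3 to 60 N. Pads are 20 mm wide; open, the fingers measure 115 mm over their backs; the gripper's body (75 mm by 178 mm) begins 61 mm behind the grasp point.
Start: joints at [-1.359, 0.423, 1.63, -0, 1.089, -0.019], TCP at [142.992, -608.406, 222.675] pointing down, gripper open.
Joint ranges: [-3, 3], [-0.9, 2.11], [0.09, 2.58], [-1.31, 4.45], [0.11, 2.69], [-2.54, 2.54]. Speed limits (rad/s): [2.39, 2.39, 3.01, 3.14, 3.14, 3.14].

INTERFACE

Orientations are given as a rotation vector (axis times angle).
In Python, from workcell import ctrl gives the robot as it stands.
- The arm moves only by the shell command python3 -m inch 'ROWS' [OPENING]. ROWS is JSON, a list of rows, each an object with "xyz": the shift along the tool's x, y, z in cm, a list of three; "spin": the turn about the tool's z in degrees. A call has 1 to 20 rows; each row is the pose to reach, as a shift and turn from the pose measured when the call began, along the tool's axes at that moment; what a row does not reach only later rows make up. A row lasts 1/10 s, in which the tool goes at most 50 mm and 8.59 degrees, less where a joint would pass 70% of its speed; a pose out of reach is approached as far as the arm can. A call with a gripper value outside its range is refused whole. OPENING is the closure, from 0 (fully open) to 1 (shut), set as the call begins (- or left out, the last holds). The fingers move at their own pace and stop on an object; the grip force is fixed at half the most. Time passes only in rows, so rows that repeat a pose let the fingers close. It gives the time, the measured TCP pose, the force and the opening at its end, in the units of the state.
- ctrl.get_obs(): the state, without advancing time (a new reading comes with each control period).
- ctrl.get_image(name): name is "scene" or "top"; returns the picture (420x560x3 uint8, red, green, blue); there is no depth.
- ctrl.camera_info(name): a dict with "camera_matrix" (3x3 intrinsics, pixels), "k1" (the pictures are not rectified: a ray, as slopes to the right and down, at radius r is drawn at 1 + k1 r^2 times it, then the intrinsics apply), "R" (3x3) and "t" (3): a world point X has camera coordinates R X + t. Camera axes: x right, y down, z forward; pixel columns grow to the right and rows downward; lengths in mm; the calibration is good to about 2 mm. A picture is of the moment at which its call begins. camera_info takes no time and is no camera call.
- ctrl.close_job(): hands the job in, once; it reports no verdict.
The state is a dict: "t": time; "qpos": joint angles; "qvel": joint speeds; "joint_torque": joint torques, N m; "ee_pos": TCP position; "orientation": TCP orientation; "ft_force": force on the tool from outside, world axes, zero at the start; "moment": the same for the moment, N m; "width": finger opening in mm.
Only numpy, scipy, OpenCV 4.12 (cv2) and the standard library are available. Lean on these libraries where they do the work, as an engineer would, in place of code of your own. Each camera call takes 0.05 s, during which the arm holds its last target. There are 200 camera calls.

## Working session

There is one attempt and no reset: what is moved stays moved. The work goes in short steps, Python scripts to look and compute and a shell command to move; the robot and the scene stay as the last step left them, time stands still between calls to the robot, and variables do not carry over. Pictures are saved under pics/ and viewed, about 8 in all and at most 12, crops included, and the job is handed in when it is done.

```bash
ls; mkdir -p pics
cat > h.py <<'E'
import numpy as np, cv2
from scipy.spatial.transform import Rotation as Rn
from workcell import ctrl
def cam(n):
    c=ctrl.camera_info(n); return np.array(c["camera_matrix"]),float(c["k1"]),np.array(c["R"]),np.array(c["t"]).ravel()
def ray(n,u,v):
    K,k1,R,t=cam(n); d=np.linalg.inv(K)@[u,v,1]; s=d[:2].copy()
    for _ in range(20): s=d[:2]/(1+k1*(s@s))
    return -R.T@t, R.T@np.array([s[0],s[1],1])
def onz(n,u,v,z):
    o,d=ray(n,u,v); return o+d*(z-o[2])/d[2]
def proj(n,X):
    K,k1,R,t=cam(n); p=R@np.array(X,float)+t; s=p[:2]/p[2]; s=s*(1+k1*(s@s)); return (K@[s[0],s[1],1])[:2]
def tri(a,b):
    (o1,d1),(o2,d2)=ray(*a),ray(*b); A=np.c_[d1,-d2]; s=np.linalg.lstsq(A,o2-o1,rcond=None)[0]
    p,q=o1+d1*s[0],o2+d2*s[1]; return (p+q)/2,np.linalg.norm(p-q)
def snap(n,f=None):
    im=ctrl.get_image(n)[:,:,::-1].copy()
    if f: cv2.imwrite("pics/"+f,im)
    return im
E
python3 - <<'E'
from h import *
a=snap("scene","s0.png");b=snap("top","t0.png")
o=ctrl.get_obs();print(o["t"],o["ee_pos"],o["orientation"],o["ft_force"],o["width"],ctrl.pinch_z)
for n in("scene","top"):
    K,k,R,t=cam(n);print(n,K.round(1).tolist(),k,R.round(3).tolist(),(-R.T@t).round(1))
E
```

```text
pics
0.1 [ 142.87865269 -607.9210627   221.98003073] [-3.11930825e+00 -3.61561198e-01  2.01276256e-04] [-0.78648299  0.78670892 -0.45428613] 88.00540408640063 18.700000000000003
scene [[435.7, 0.0, 284.1], [0.0, 435.7, 209.9], [0.0, 0.0, 1.0]] -0.04582955109218162 [[0.418, 0.908, 0.018], [0.625, -0.273, -0.731], [-0.659, 0.317, -0.682]] [1245.2 -363.1  864.4]
top [[453.3, 0.0, 271.3], [0.0, 453.3, 203.8], [0.0, 0.0, 1.0]] 0.01917003123837805 [[-0.02, -1.0, 0.0], [-0.991, 0.02, -0.135], [0.135, -0.003, -0.991]] [ 340.5  -34.  1199. ]
```

View pics/s0.png

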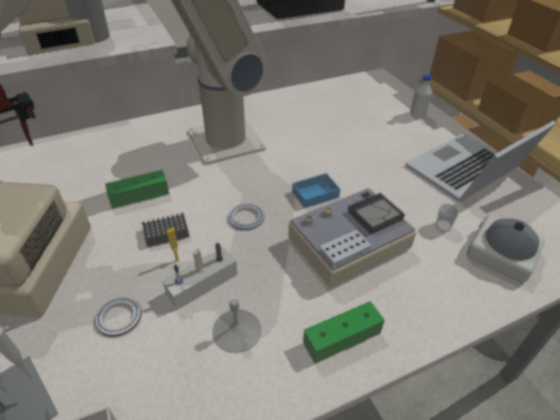

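View pics/t0.png

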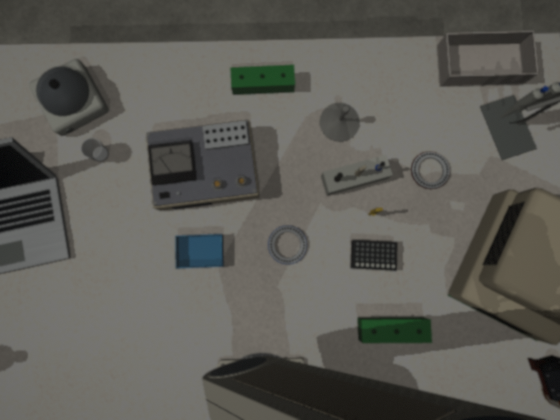

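The scene view shows the white stand at about (200,277) with three items: dark at (219,250), off-white at (198,260) and dark bristles at (179,275). The yellow look-alike is at (173,240), and the green stands at (137,188) and (344,330). In the top view the stand is at (358,176) and the reader at (203,165), with trimmers at about (218,184) and (242,181). Next, a close crop of each.

Run:
```python
from h import *
a=cv2.imread("pics/s0.png");b=cv2.imread("pics/t0.png")
def crop(im,x,y,w,h,s): return cv2.resize(im[y:y+h,x:x+w],None,fx=s,fy=s,interpolation=cv2.INTER_CUBIC)
g=lambda im:np.clip(im.astype(float)*1.6,0,255).astype(np.uint8)
m=np.vstack([np.hstack([crop(a,155,220,100,75,4),crop(a,285,180,133,100,3)[:300,:400]]),np.hstack([crop(g(b),310,145,100,75,4),crop(g(b),145,115,120,100,3)[:,:360].copy() if 0 else crop(g(b),145,125,133,100,3)[:300,:400]])]) if 0 else None
A=crop(a,155,220,100,75,4);B=cv2.resize(crop(a,285,180,133,100,3),(400,300));C=crop(g(b),310,145,100,75,4);D=cv2.resize(crop(g(b),145,115,133,100,3),(400,300))
cv2.imwrite("pics/m0.png",np.vstack([np.hstack([A,B]),np.hstack([C,D])]))
```

```text
(no output)
```

View pics/m0.png

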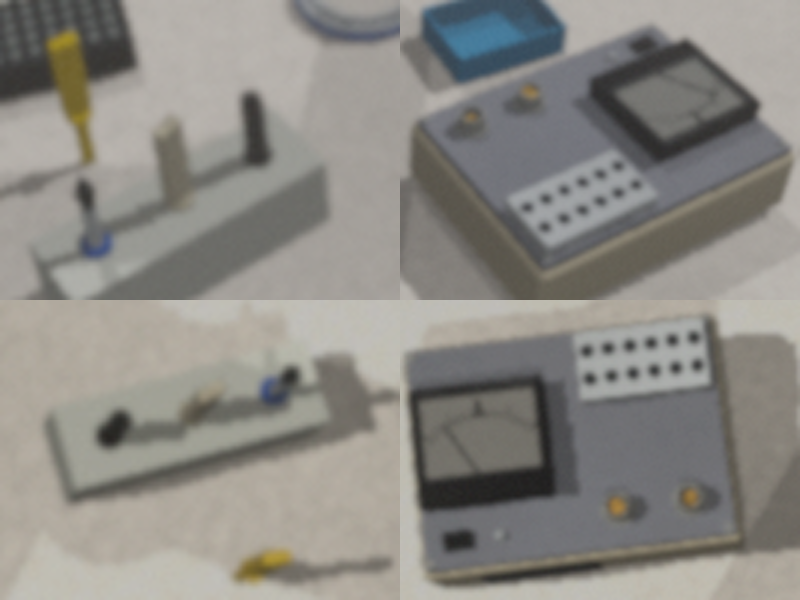

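Candidates for the tuning tool:
- Off-white flat handle in the stand's middle hole, scene (197,260), top (360,170): this is my choice.
- Yellow copy, scene (173,240): not wanted.
- Black pick, scene (219,250): not wanted.
- Brush with blue band, scene (179,272): not wanted.

For the trimmers, the one nearer the meter is at top-crop (618,506). The needle leans left.

Run:
```python
from h import *
a=cv2.imread("pics/s0.png");b=cv2.imread("pics/t0.png")
# brass blobs
for n,im,(x,y,w,h) in(("scene",a,(290,195,60,40)),("top",b,(205,170,50,25))):
    hs=cv2.cvtColor(im[y:y+h,x:x+w],cv2.COLOR_BGR2HSV); m=((hs[:,:,0]>8)&(hs[:,:,0]<30)&(hs[:,:,1]>75)).astype(np.uint8)
    k,l,s,c=cv2.connectedComponentsWithStats(m)
    for i in range(1,k):
        if s[i,4]>3:
            W=(l==i); p=c[i]+[x,y]; print(n,s[i,4],p.round(2),onz(n,*p,88).round(1))
# stand top corners in top crop (x4 from 310,145), z=55
for p in[(48,118),(70,190),(310,52),(330,120)]:
    print("top corner",onz("top",310+p[0]/4,145+p[1]/4,55).round(1))
for p in[(30,245),(275,110),(328,165)]:
    print("scene corner",onz("scene",155+p[0]/4,220+p[1]/4,55).round(1))
print("tool guess from scene top", onz("scene",155+168/4,220+120/4,119).round(1), "base",onz("scene",155+180/4,220+207/4,55).round(1))
print("tool top",onz("top",310+212/4,145+90/4,119).round(1),"base",onz("top",310+185/4,145+118/4,55).round(1))
def crop(im,x,y,w,h,s): return cv2.resize(im[y:y+h,x:x+w],None,fx=s,fy=s,interpolation=cv2.INTER_CUBIC)
g=lambda im,k:np.clip(im.astype(float)*k,0,255).astype(np.uint8)
A=crop(a,185,245,25,30,16)[:300*2][:480,:400];C=crop(g(b,1.8),345,155,25,30,16)
cv2.imwrite("pics/m1.png",np.hstack([A,C]))
```

```text
scene 11 [327.64 209.91] [540.3 102.6  88. ]
scene 4 [308.5 218.5] [549.   41.8  88. ]
top 26 [241.  180.5] [552.1  37.2  88. ]
top 30 [216.63 183.37] [546.1  97.9  88. ]
top corner [ 569.9 -169.    55. ]
top corner [ 522.8 -181.4   55. ]
top corner [ 609.8 -339.2   55. ]
top corner [ 564.9 -349.6   55. ]
scene corner [ 569.8 -345.6   55. ]
scene corner [ 527.2 -181.7   55. ]
scene corner [ 582.3 -167.    55. ]
tool guess from scene top [ 566.8 -254.3  119. ] base [ 577.6 -258.1   55. ]
tool top [ 572.4 -261.5  119. ] base [ 568.2 -256.8   55. ]
```

View pics/m1.png

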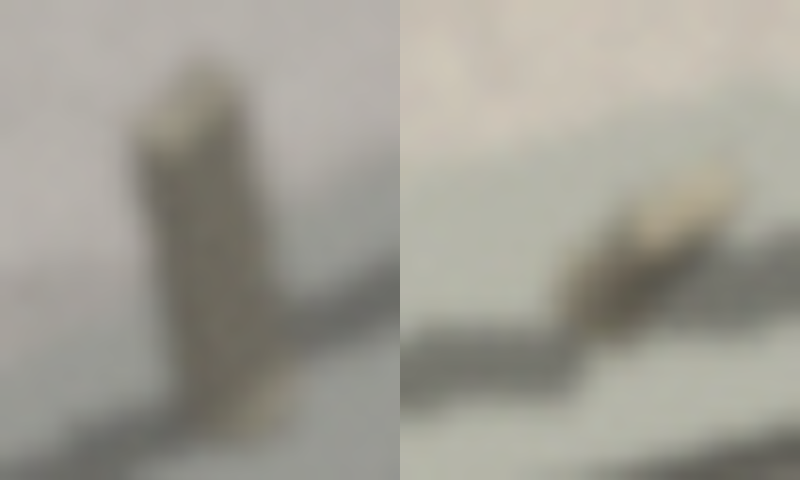

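```bash
cat >> h.py <<'E'
def goal(xyz,yaw=None,tilt=True):
    """tool-frame shift (cm) and spin (deg) to world TCP xyz, jaw(y) direction at world angle yaw (mod pi), pointing as now"""
    o=ctrl.get_obs(); R=Rn.from_rotvec(o["orientation"]).as_matrix()
    d=R.T@(np.array(xyz)-o["ee_pos"])/10; s=0
    if yaw is not None:
        v=R.T@[np.cos(yaw),np.sin(yaw),0]; s=np.degrees(np.arctan2(-v[0],v[1])); s=(s+90)%180-90
    print("from",o["ee_pos"].round(1),"shift cm",d.round(2),"spin",round(s,1),"q6",o["qpos"][5].round(2),"q5 z-axis",R[:,2].round(4),"t",o["t"])
E
python3 - <<'E'
from h import *
S=lambda x,y:(185+x/16,245+y/16); T=lambda x,y:(345+(x-400)/16,155+y/16)
p=tri(("scene",*S(188,105)),("top",*T(685,210)));print("handle top centre",p)
for f,n,q,r in((S,"scene",(145,130),(235,75)),(T,"top",(640,240),(735,180))):
    A,B=onz(n,*f(*q),123),onz(n,*f(*r),123); d=A-B; print(n,((A+B)/2).round(1),np.linalg.norm(d).round(1),"yaw",np.arctan2(-d[0],d[1]).round(3))
c=np.array([(569.9,-169.),(522.8,-181.4),(609.8,-339.2),(564.9,-349.6)]).mean(0);print("stand",c)
print(tri(("scene",327.64,209.91),("top",216.63,183.37)),tri(("scene",308.5,218.5),("top",241.,180.5)))
R=Rn.from_rotvec(ctrl.get_obs()["orientation"]).as_matrix();print(R.round(3))
goal((569,-259,200),0.5)
E
```

```text
handle top centre (array([ 571.21737339, -258.47996229,  120.20398868]), np.float64(4.636049012827977))
scene [ 574.4 -256.3  123. ] 15.4 yaw -2.817
top [ 570.  -260.5  123. ] 17.3 yaw 0.545
stand [ 566.85 -259.8 ]
(array([545.41021286,  98.08430559,  93.86071561]), np.float64(1.9516768308623982)) (array([552.02050926,  38.31682958,  91.8277282 ]), np.float64(2.988282549063887))
[[ 0.973  0.229 -0.   ]
 [ 0.229 -0.973  0.001]
 [ 0.    -0.001 -1.   ]]
from [ 142.9 -607.9  222. ] shift cm [ 49.46 -24.22   2.23] spin 74.6 q6 -0.02 q5 z-axis [-3.0e-04  1.4e-03 -1.0e+00] t 0.1
```

```bash
python3 -m inch '[{"xyz":[49.5,-24.2,4.2],"spin":-102.5},{"xyz":[49.5,-24.2,4.2],"spin":-102.5},{"xyz":[49.5,-24.2,4.2],"spin":-102.5},{"xyz":[49.5,-24.2,4.2],"spin":-102.5},{"xyz":[49.5,-24.2,4.2],"spin":-102.5},{"xyz":[49.5,-24.2,4.2],"spin":-102.5},{"xyz":[49.5,-24.2,4.2],"spin":-102.5},{"xyz":[49.5,-24.2,4.2],"spin":-102.5},{"xyz":[49.5,-24.2,4.2],"spin":-102.5},{"xyz":[49.5,-24.2,4.2],"spin":-102.5},{"xyz":[49.5,-24.2,4.2],"spin":-102.5},{"xyz":[49.5,-24.2,4.2],"spin":-102.5},{"xyz":[49.5,-24.2,4.2],"spin":-102.5},{"xyz":[49.5,-24.2,4.2],"spin":-102.5},{"xyz":[49.5,-24.2,4.2],"spin":-102.5},{"xyz":[49.5,-24.2,4.2],"spin":-102.5},{"xyz":[49.5,-24.2,4.2],"spin":-102.5}]' 0
python3 - <<'E'
from h import *
goal((569.5,-259,76),0.45)
E
```

```text
t: 1.8
ee_pos: [568.9, -259.8, 180.5]
orientation: [-1.674, -2.658, -0.002]
ft_force: [-0.1, -0.0, -0.3]
width: 87.9
from [ 568.9 -259.8  180.5] shift cm [ 0.03  0.09 10.45] spin -0.2 q6 -0.9 q5 z-axis [-2.0e-04  1.3e-03 -1.0e+00] t 1.8
```

```bash
python3 -m inch '[{"xyz":[0,0.1,2],"spin":0},{"xyz":[0,0.1,4],"spin":0},{"xyz":[0,0.1,5],"spin":0},{"xyz":[0,0.1,5],"spin":0}]' 0
python3 - <<'E'
from h import *
a=snap("scene","s1.png");b=snap("top","t1.png")
for n in("scene","top"):
    o=ctrl.get_obs();print(n,proj(n,o["ee_pos"]).round(1),proj(n,[*o["ee_pos"][:2],55]).round(1))
crop=lambda im,x,y,w,h,s: cv2.resize(im[y:y+h,x:x+w],None,fx=s,fy=s,interpolation=cv2.INTER_CUBIC)
cv2.imwrite("pics/m2.png",np.hstack([crop(a,165,215,66,80,6),crop(np.clip(b*1.8,0,255).astype(np.uint8),330,130,66,80,6)]))
E
```

```text
t: 2.2
ee_pos: [568.6, -259.2, 129.1]
orientation: [-1.674, -2.654, -0.001]
ft_force: [0.3, 0.0, 0.6]
width: 88.0
scene [194.5 248.1] [198.4 269.6]
top [363.3 167.5] [357.3 173.8]
```

View pics/m2.png

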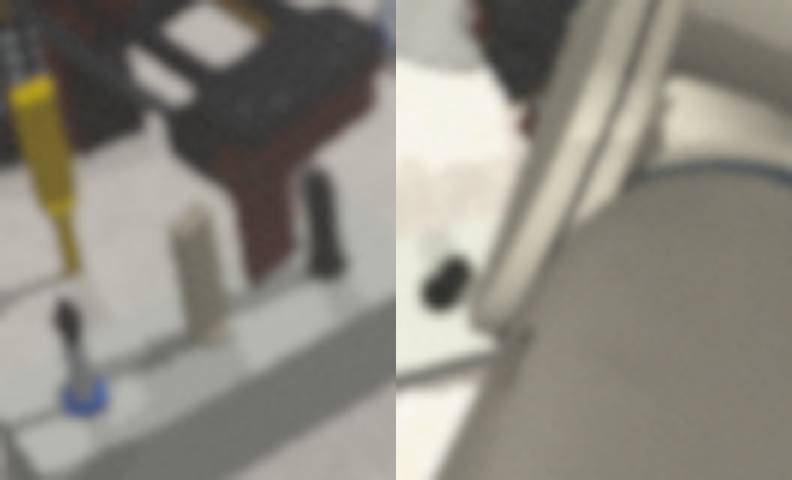

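Viewed 5 so far. The handle is at crop (200,275), between the fingers: the near finger is at (265,275) and the other is behind. The handle top sits about 1.7 px right of the TCP projection, so I shift slightly, go down and close.

```bash
python3 -m inch '[{"xyz":[0.05,0.15,1.5],"spin":0},{"xyz":[0.05,0.15,3],"spin":0},{"xyz":[0.05,0.15,4.5],"spin":0},{"xyz":[0.05,0.15,5.3],"spin":0},{"xyz":[0.05,0.15,5.3],"spin":0},{"xyz":[0.05,0.15,5.3],"spin":0}]' 0
python3 -m inch '[{"xyz":[0,0,0],"spin":0},{"xyz":[0,0,0],"spin":0},{"xyz":[0,0,0],"spin":0},{"xyz":[0,0,0],"spin":0},{"xyz":[0,0,0],"spin":0},{"xyz":[0,0,0],"spin":0},{"xyz":[0,0,0],"spin":0},{"xyz":[0,0,0],"spin":0},{"xyz":[0,0,0],"spin":0},{"xyz":[0,0,0],"spin":0}]' 1
```

```text
t: 2.9
ee_pos: [571.0, -258.4, 77.6]
orientation: [-1.674, -2.657, -0.001]
ft_force: [0.3, -0.7, -0.0]
width: 88.1
t: 3.9
ee_pos: [571.0, -258.4, 77.6]
orientation: [-1.674, -2.657, -0.002]
ft_force: [0.3, -0.0, -0.2]
width: 11.5
```

```bash
python3 -m inch '[{"xyz":[0,0,0],"spin":0},{"xyz":[0,0,0],"spin":0},{"xyz":[0,0,0],"spin":0}]' 1
python3 -m inch '[{"xyz":[0,0,0],"spin":4},{"xyz":[0,0,0],"spin":8},{"xyz":[0,0,0],"spin":8},{"xyz":[0,0,0],"spin":8}]' 0.82
python3 -m inch '[{"xyz":[0,0,0],"spin":0},{"xyz":[0,0,0],"spin":0},{"xyz":[0,0,0],"spin":0},{"xyz":[0,0,0],"spin":0},{"xyz":[0,0,0],"spin":0},{"xyz":[0,0,0],"spin":0}]' 1
```

```text
t: 4.2
ee_pos: [571.0, -258.4, 77.6]
orientation: [-1.674, -2.657, -0.001]
ft_force: [0.2, -0.8, -0.1]
width: 8.8
t: 4.6
ee_pos: [571.0, -258.4, 77.6]
orientation: [-1.853, -2.535, -0.001]
ft_force: [-0.3, -0.1, 0.3]
width: 15.7
t: 5.2
ee_pos: [571.0, -258.4, 77.5]
orientation: [-1.853, -2.535, -0.001]
ft_force: [0.2, 0.3, -0.6]
width: 8.8
```

Width 8.8 means a flat grip. I lift clear, then average a few frames of the trimmer, which is unobstructed now, to look for the slot and read the needle.

```bash
python3 -m inch '[{"xyz":[0,0,-1],"spin":0},{"xyz":[0,0,-3],"spin":0},{"xyz":[0,0,-6],"spin":0},{"xyz":[0,0,-9],"spin":0},{"xyz":[0,0,-12.5],"spin":0},{"xyz":[0,0,-12.5],"spin":0},{"xyz":[0,0,-12.5],"spin":0}]' 1
python3 - <<'E'
from h import *
a=np.mean([snap("scene").astype(float) for _ in range(6)],0);b=np.mean([snap("top").astype(float) for _ in range(6)],0)
np.save("a1.npy",a);np.save("b1.npy",b)
def crop(im,x,y,w,h,s,k): 
    c=im[y:y+h,x:x+w]; return np.clip(cv2.resize(c,None,fx=s,fy=s,interpolation=cv2.INTER_CUBIC)*k,0,255)
cv2.imwrite("pics/m3.png",np.vstack([np.hstack([crop(a,318,200,20,15,20,1.2),crop(b,207,176,20,15,20,1.6)]),np.hstack([crop(a,180,215,40,30,10,1.2),crop(b,145,135,53,40,7.54,2)[:300,:400]])]))
goal((545.5,98,200),0.11)
print(ctrl.get_obs()["width"])
E
```

```text
t: 5.9
ee_pos: [571.5, -258.8, 203.9]
orientation: [1.853, 2.535, 0.002]
ft_force: [-0.6, 0.1, -0.1]
width: 8.9
from [ 571.  -258.6  202.3] shift cm [34.75  8.39  0.29] spin 11.4 q6 -0.75 q5 z-axis [-7.0e-04  1.5e-03 -1.0e+00] t 6.5
8.839838903551165[ WARN:0@11.457] global loadsave.cpp:1063 imwrite_ Unsupported depth image for selected encoder is fallbacked to CV_8U.
```

View pics/m3.png

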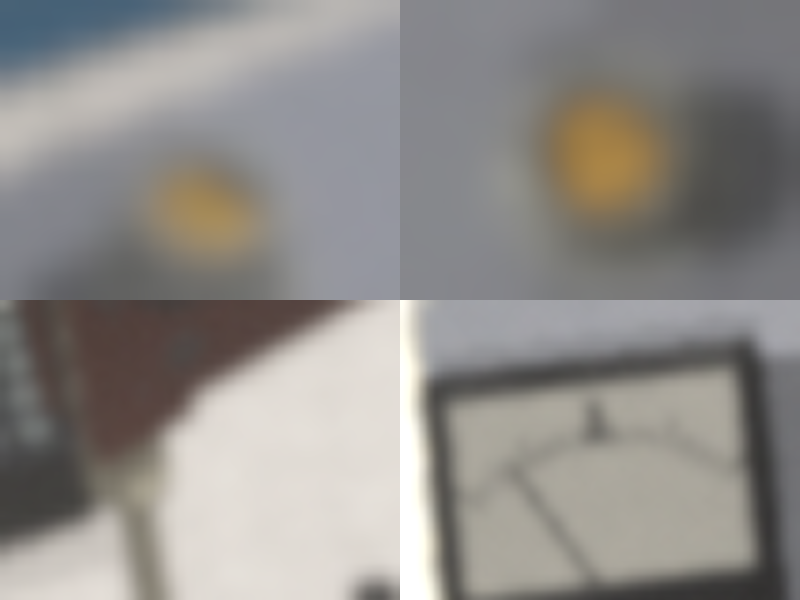

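Viewed 6. The slot can't be resolved (brass at about (328.2,210.7) in scene, (217.3,184) in top). The needle runs from (590,578) to (512,470) in the crop, with the mark at (597,420), so it reads about -0.51 and needs roughly 1.28 rad clockwise. Now over to the guard.

```bash
python3 -m inch '[{"xyz":[4,1,0.3],"spin":4},{"xyz":[8,2,0.3],"spin":8},{"xyz":[12,3,0.3],"spin":11.4},{"xyz":[16,3.9,0.3],"spin":11.4},{"xyz":[20,4.8,0.3],"spin":11.4},{"xyz":[24,5.8,0.3],"spin":11.4},{"xyz":[28,6.8,0.3],"spin":11.4},{"xyz":[31.5,7.6,0.3],"spin":11.4},{"xyz":[34,8.2,0.3],"spin":11.4},{"xyz":[34.8,8.4,1.2],"spin":11.4},{"xyz":[34.8,8.4,2.5],"spin":11.4},{"xyz":[34.8,8.4,2.5],"spin":11.4},{"xyz":[34.8,8.4,2.5],"spin":11.4}]' 1
python3 - <<'E'
from h import *
a=np.mean([snap("scene").astype(float) for _ in range(4)],0);b=np.mean([snap("top").astype(float) for _ in range(3)],0)
def crop(im,x,y,w,h,s,k): 
    c=im[y:y+h,x:x+w]; return np.clip(cv2.resize(c,None,fx=s,fy=s,interpolation=cv2.INTER_CUBIC)*k,0,255)
cv2.imwrite("pics/m4.png",np.hstack([crop(a,303,178,50,60,8,1.2),crop(b,145,130,100,120,4,1.8)]).astype(np.uint8))
goal((545.5,98,162),0.11)
e=ctrl.get_obs()["ee_pos"];print(proj("scene",e-[0,0,67.5]),proj("scene",[*e[:2],96]),ctrl.get_obs()["width"])
E
```

```text
t: 7.8
ee_pos: [545.0, 97.3, 177.0]
orientation: [-2.096, -2.336, 0.001]
ft_force: [-0.1, 0.5, -0.6]
width: 9.0
from [545.6  98.2 178.2] shift cm [-0.02 -0.02  1.62] spin -0.1 q6 0.05 q5 z-axis [-2.0e-04  1.6e-03 -1.0e+00] t 8.15
[327.9108607  205.22297778] [327.42090262 209.39971919] 8.79741117912114
```

View pics/m4.png

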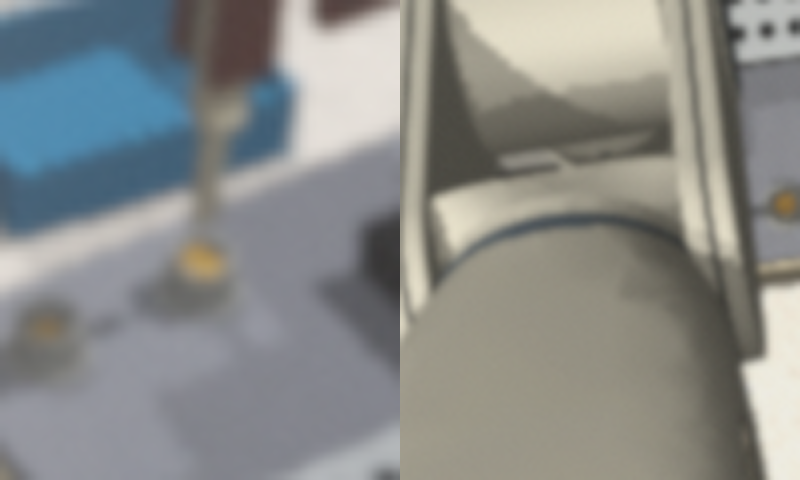

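Viewed 7. The tip at about (328.6,207) hangs over the near guard, whose rim centre is about (328.2,210). Both show the same offset from prediction, so it is lined up. I lower it into the bushing and feel for the walls.

```bash
python3 -m inch '[{"xyz":[0,0,0.6],"spin":0},{"xyz":[0,0,1.1],"spin":0},{"xyz":[0,0,1.35],"spin":0},{"xyz":[0,0,1.45],"spin":0},{"xyz":[0,0,1.55],"spin":0},{"xyz":[0,0,1.65],"spin":0},{"xyz":[0,0,1.65],"spin":0},{"xyz":[0,0,1.65],"spin":0}]' 1
python3 -c "
from h import *
o=ctrl.get_obs();print(o['ee_pos'],o['ft_force'],o['moment'])"
```

```text
t: 8.95
ee_pos: [545.7, 98.3, 161.8]
orientation: [-2.096, -2.338, -0.002]
ft_force: [-0.4, -0.5, 0.6]
width: 8.8
[545.6585084   98.2541049  161.75028412] [-0.41241464 -0.46741454  0.61516663] [-0.08674227 -0.06110316 -0.03324574]
```

```bash
f(){ python3 -c "
from h import *
f=[];
o=ctrl.get_obs();print(o['ee_pos'].round(2),o['ft_force'].round(2),o['moment'].round(3),o['width'].__round__(2))"; }
python3 -m inch '[{"xyz":[0,0.2,0],"spin":0},{"xyz":[0,0.4,0],"spin":0},{"xyz":[0,0.4,0],"spin":0},{"xyz":[0,0.4,0],"spin":0}]' 1 >/dev/null; f
python3 -m inch '[{"xyz":[0,0.1,0],"spin":0},{"xyz":[0,0.1,0],"spin":0},{"xyz":[0,0.1,0],"spin":0}]' 1 >/dev/null; f
python3 -m inch '[{"xyz":[0,0.1,0],"spin":0},{"xyz":[0,0.1,0],"spin":0},{"xyz":[0,0.1,0],"spin":0}]' 1 >/dev/null; f
python3 -m inch '[{"xyz":[0,0.1,0],"spin":0},{"xyz":[0,0.1,0],"spin":0},{"xyz":[0,0.1,0],"spin":0}]' 1 >/dev/null; f
```

```text
[549.72  98.67 161.75] [ 0.08  0.29 -0.12] [-0.016 -0.05   0.083] 8.88
[550.7   98.79 161.72] [ 0.92  0.05 -0.55] [-0.035 -0.115  0.034] 8.76
[551.73  98.89 161.73] [-0.37 -0.28 -0.31] [-0.084 -0.076  0.011] 9.06
[552.59  99.   161.69] [0.02 0.51 0.25] [-0.002  0.133  0.006] 8.93
```

```bash
f(){ python3 -c "
from h import *
f=[];
o=ctrl.get_obs();print(o['ee_pos'].round(2),o['ft_force'].round(2),o['moment'].round(3),o['width'].__round__(2))"; }
python3 -m inch '[{"xyz":[0,0.1,0],"spin":0},{"xyz":[0,0.1,0],"spin":0},{"xyz":[0,0.1,0],"spin":0}]' 1 >/dev/null; f
python3 -m inch '[{"xyz":[0,0.1,0],"spin":0},{"xyz":[0,0.1,0],"spin":0},{"xyz":[0,0.1,0],"spin":0}]' 1 >/dev/null; f
```

```text
[553.09  99.11 161.5 ] [-2.23  0.42  0.78] [-0.01   0.521 -0.005] 8.72
[553.39  99.13 161.36] [-5.71  0.36  3.16] [-0.049  1.274  0.011] 8.71
```

```bash
f(){ python3 -c "
from h import *
f=[];
o=ctrl.get_obs();print(o['ee_pos'].round(2),o['ft_force'].round(2),o['moment'].round(3),o['width'].__round__(2))"; }
python3 -m inch '[{"xyz":[0,-0.3,0],"spin":0},{"xyz":[0,-0.6,-0.03],"spin":0},{"xyz":[0,-1.1,-0.04],"spin":0},{"xyz":[0,-1.1,-0.04],"spin":0},{"xyz":[0,-1.1,-0.04],"spin":0}]' 1 >/dev/null; f
python3 -m inch '[{"xyz":[0,-0.1,0],"spin":0},{"xyz":[0,-0.1,0],"spin":0},{"xyz":[0,-0.1,0],"spin":0}]' 1 >/dev/null; f
python3 -m inch '[{"xyz":[0,-0.1,0],"spin":0},{"xyz":[0,-0.1,0],"spin":0},{"xyz":[0,-0.1,0],"spin":0}]' 1 >/dev/null; f
```

```text
[542.66  97.97 161.98] [-0.61  0.24  0.42] [-0.043 -0.077  0.018] 8.47
[541.76  97.84 161.98] [ 0.11 -0.11  1.31] [-0.036 -0.121  0.016] 9.05
[540.76  97.75 161.98] [-0.85 -0.16  1.02] [-0.052 -0.133 -0.004] 8.73
```

```bash
f(){ python3 -c "
from h import *
f=[];
o=ctrl.get_obs();print(o['ee_pos'].round(2),o['ft_force'].round(2),o['moment'].round(3),o['width'].__round__(2))"; }
python3 -m inch '[{"xyz":[0,-0.1,0],"spin":0},{"xyz":[0,-0.1,0],"spin":0},{"xyz":[0,-0.1,0],"spin":0}]' 1 >/dev/null; f
python3 -m inch '[{"xyz":[0,-0.1,0],"spin":0},{"xyz":[0,-0.1,0],"spin":0},{"xyz":[0,-0.1,0],"spin":0}]' 1 >/dev/null; f
```

```text
[539.71  97.64 161.97] [ 0.08 -0.22 -0.24] [-0.08  -0.081  0.052] 9.19
[538.76  97.54 162.02] [ 0.58 -0.14  0.42] [ 0.006 -0.168  0.006] 8.97
```

```bash
f(){ python3 -c "
from h import *
f=[];
o=ctrl.get_obs();print(o['ee_pos'].round(2),o['ft_force'].round(2),o['moment'].round(3),o['width'].__round__(2))"; }
python3 -m inch '[{"xyz":[0,-0.1,0],"spin":0},{"xyz":[0,-0.1,0],"spin":0},{"xyz":[0,-0.1,0],"spin":0}]' 1 >/dev/null; f
python3 -m inch '[{"xyz":[0,-0.1,0],"spin":0},{"xyz":[0,-0.1,0],"spin":0},{"xyz":[0,-0.1,0],"spin":0}]' 1 >/dev/null; f
```

```text
[538.1   97.5  162.16] [ 1.79  0.41 -0.99] [ 0.067 -0.443  0.015] 8.79
[537.71  97.47 162.32] [ 4.03  0.66 -2.28] [ 0.157 -1.057  0.036] 8.69
```

```bash
f(){ python3 -c "
from h import *
f=[];
o=ctrl.get_obs();print(o['ee_pos'].round(2),o['ft_force'].round(2),o['moment'].round(3),o['width'].__round__(2))"; }
python3 -m inch '[{"xyz":[0,0.4,0],"spin":0},{"xyz":[0,0.79,0.05],"spin":0},{"xyz":[0.3,0.79,0.05],"spin":0},{"xyz":[0.3,0.79,0.05],"spin":0},{"xyz":[0.3,0.79,0.05],"spin":0}]' 1 >/dev/null; f
python3 -m inch '[{"xyz":[0.1,0,0],"spin":0},{"xyz":[0.1,0,0],"spin":0},{"xyz":[0.1,0,0],"spin":0}]' 1 >/dev/null; f
python3 -m inch '[{"xyz":[0.1,0,0],"spin":0},{"xyz":[0.1,0,0],"spin":0},{"xyz":[0.1,0,0],"spin":0}]' 1 >/dev/null; f
```

```text
[544.86 101.37 161.64] [0.01 0.02 0.79] [-0.053 -0.087 -0.044] 8.92
[544.66 102.38 161.65] [ 0.2   0.01 -1.  ] [-0.075 -0.133  0.068] 9.05
[544.61 103.16 161.7 ] [ 0.18 -2.98  0.96] [-0.588 -0.154  0.001] 8.77
```

```bash
f(){ python3 -c "
from h import *
f=[];
o=ctrl.get_obs();print(o['ee_pos'].round(2),o['ft_force'].round(2),o['moment'].round(3),o['width'].__round__(2))"; }
python3 -m inch '[{"xyz":[-0.4,0,0],"spin":0},{"xyz":[-0.75,0,0],"spin":0},{"xyz":[-0.75,0,0],"spin":0},{"xyz":[-0.75,0,0],"spin":0}]' 1 >/dev/null; f
python3 -m inch '[{"xyz":[-0.1,0,0],"spin":0},{"xyz":[-0.1,0,0],"spin":0},{"xyz":[-0.1,0,0],"spin":0}]' 1 >/dev/null; f
python3 -m inch '[{"xyz":[-0.1,0,0],"spin":0},{"xyz":[-0.1,0,0],"spin":0},{"xyz":[-0.1,0,0],"spin":0}]' 1 >/dev/null; f
```

```text
[545.43  95.6  161.69] [ 0.37 -0.12  0.29] [ 0.019 -0.086  0.024] 9.09
[545.56  94.62 161.68] [ 0.33 -0.06 -0.54] [-0.003 -0.055  0.03 ] 8.85
[545.61  93.87 161.65] [-0.57  2.14  0.16] [ 0.419 -0.026  0.034] 9.04
```

Walls are at x about 552.5/538.6 and y about 102.75/94.1, so the bushing axis is at (545.5, 98.45). I centre, turn counter-clockwise to the start of the slot's range, and lower to feel the head.

```bash
cat > f.py <<'E'
from h import *
o=ctrl.get_obs();R=Rn.from_rotvec(o["orientation"]).as_matrix();y=np.arctan2(R[1,1],R[0,1])
print(round(o["t"],2),o["ee_pos"].round(2),o["ft_force"].round(2),o["moment"].round(3),"yaw",round((y+np.pi/2)%np.pi-np.pi/2,3),"q6",o["qpos"][5].round(2))
E
python3 -m inch '[{"xyz":[0.2,0.02,0],"spin":-8},{"xyz":[0.46,0.04,0],"spin":-16},{"xyz":[0.46,0.04,0],"spin":-24},{"xyz":[0.46,0.04,0],"spin":-32},{"xyz":[0.46,0.04,0],"spin":-40},{"xyz":[0.46,0.04,0],"spin":-43},{"xyz":[0.46,0.04,0],"spin":-43},{"xyz":[0.46,0.04,0],"spin":-43}]' 1 >/dev/null; python3 f.py
for i in 1; do
python3 -m inch '[{"xyz":[0,0,0.05],"spin":0},{"xyz":[0,0,0.1],"spin":0},{"xyz":[0,0,0.1],"spin":0}]' 1 >/dev/null; python3 f.py
python3 -m inch '[{"xyz":[0,0,0.05],"spin":0},{"xyz":[0,0,0.1],"spin":0},{"xyz":[0,0,0.1],"spin":0}]' 1 >/dev/null; python3 f.py
done
```

```text
16.05 [545.53  98.37 161.68] [ 0.5   0.03 -0.37] [-0.007 -0.113 -0.03 ] yaw 0.858 q6 -0.7
16.35 [545.45  98.34 160.55] [-0.1  -0.14  0.41] [-0.035 -0.127 -0.026] yaw 0.857 q6 -0.7
16.65 [545.57  98.38 159.67] [-0.2   0.59  1.53] [-0.019 -0.027  0.026] yaw 0.857 q6 -0.7
```

```bash
python3 -m inch '[{"xyz":[0,0,0.02],"spin":0},{"xyz":[0,0,0.02],"spin":0},{"xyz":[0,0,0.02],"spin":0}]' 1 >/dev/null; python3 f.py
python3 -m inch '[{"xyz":[0,0,0.02],"spin":0},{"xyz":[0,0,0.04],"spin":0},{"xyz":[0,0,0.04],"spin":0}]' 1 >/dev/null; python3 f.py
```

```text
16.95 [545.58  98.39 159.57] [ 0.21 -1.01  2.3 ] [ 0.018  0.031 -0.004] yaw 0.857 q6 -0.7
17.25 [545.62  98.39 159.23] [-0.9  -0.26  3.01] [-0.006  0.013  0.007] yaw 0.857 q6 -0.7
```

Contact at TCP z about 160, pressing about 2.5–3 N. I sweep clockwise slowly.

```bash
python3 -m inch '[{"xyz":[0,0,0],"spin":3},{"xyz":[0,0,0],"spin":6},{"xyz":[0,0,0],"spin":9},{"xyz":[0,0,0],"spin":12},{"xyz":[0,0,0],"spin":15},{"xyz":[0,0,0],"spin":18},{"xyz":[0,0,0],"spin":21}]' 1 >/dev/null; python3 f.py
python3 -m inch '[{"xyz":[0,0,0],"spin":3},{"xyz":[0,0,0],"spin":6},{"xyz":[0,0,0],"spin":9},{"xyz":[0,0,0],"spin":12},{"xyz":[0,0,0],"spin":15},{"xyz":[0,0,0],"spin":18},{"xyz":[0,0,0],"spin":21}]' 1 >/dev/null; python3 f.py
```

```text
17.95 [546.07  98.58 159.36] [0.23 1.02 1.89] [ 0.136 -0.261  0.005] yaw 0.489 q6 -0.33
18.65 [546.03  98.61 159.31] [-1.02  0.35  2.28] [0.004 0.11  0.056] yaw 0.12 q6 0.03
```

```bash
python3 -m inch '[{"xyz":[-0.01,-0.05,0],"spin":3},{"xyz":[-0.01,-0.05,0],"spin":6},{"xyz":[-0.01,-0.05,0],"spin":9},{"xyz":[-0.01,-0.05,0],"spin":12},{"xyz":[-0.01,-0.05,0],"spin":15},{"xyz":[-0.01,-0.05,0],"spin":18},{"xyz":[-0.01,-0.05,0],"spin":21}]' 1 >/dev/null; python3 f.py
python3 -m inch '[{"xyz":[0,0,0],"spin":3},{"xyz":[0,0,0],"spin":6},{"xyz":[0,0,0],"spin":9},{"xyz":[0,0,0],"spin":12},{"xyz":[0,0,0],"spin":15},{"xyz":[0,0,0],"spin":18},{"xyz":[0,0,0],"spin":21}]' 1 >/dev/null; python3 f.py
```

```text
19.35 [545.45  98.41 159.09] [-0.49  0.84  1.73] [-0.053  0.029  0.031] yaw -0.249 q6 0.4
20.05 [545.43  98.43 158.93] [ 0.31 -0.11  1.18] [-0.022  0.102 -0.014] yaw -0.617 q6 0.77
```

```bash
python3 -m inch '[{"xyz":[0,0,0.04],"spin":0},{"xyz":[0,0,0.04],"spin":0}]' 1 >/dev/null; python3 f.py
python3 -m inch '[{"xyz":[0,0,0.05],"spin":0},{"xyz":[0,0,0.05],"spin":0}]' 1 >/dev/null; python3 f.py
```

```text
20.25 [545.41  98.41 158.44] [-1.12 -0.53  2.09] [-0.074  0.029  0.006] yaw -0.616 q6 0.77
20.45 [545.47  98.36 158.01] [-0.18  0.04  2.55] [-0.167  0.129  0.032] yaw -0.615 q6 0.77
```

```bash
cat > look.py <<'E'
from h import *
import sys
a=np.mean([snap("scene").astype(float) for _ in range(4)],0); a0=np.load("a1.npy"); np.save("a_last.npy",a)
c=lambda im,x,y,w,h,s:np.clip(cv2.resize(im[y:y+h,x:x+w],None,fx=s,fy=s,interpolation=cv2.INTER_CUBIC)*1.3,0,255)
cv2.imwrite("pics/"+sys.argv[1],np.vstack([np.hstack([c(a0,345,190,66,50,6),c(a,345,190,66,50,6)]),np.hstack([c(a0,300,185,66,50,6),c(a,300,185,66,50,6)])]).astype(np.uint8))
E
python3 look.py m5.png
```

```text
(no output)
```

View pics/m5.png

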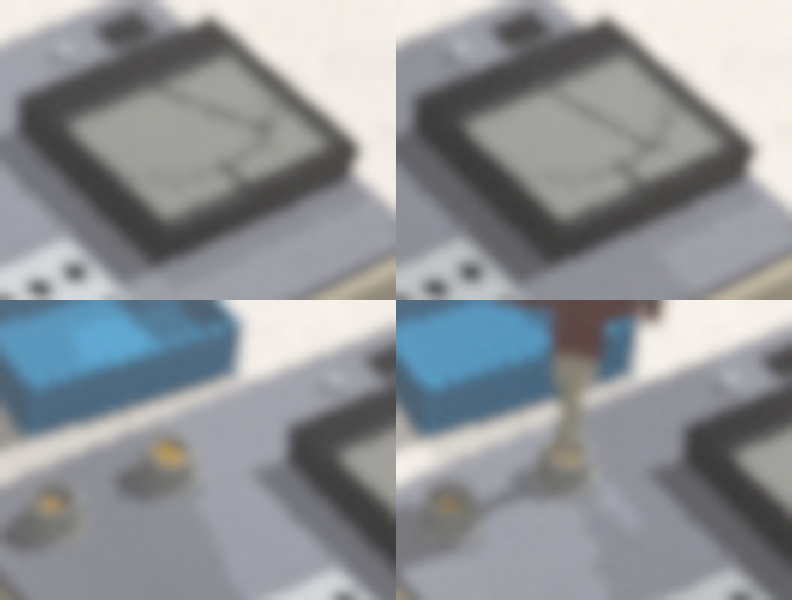

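Viewed 8. The needle tip moved from crop (272,133) to (259,150), so the blade is in the slot and turning it.

```bash
cat > needle.py <<'E'
from h import *
P=lambda x,y:onz("scene",345+x/6,190+y/6,100)[:2]
def line(p0,p1,m):
    a,b,mk=P(*p0),P(*p1),P(*m)
    return a,b,mk
ax=np.array([np.cos(.11),np.sin(.11)]) # reader x
ang=lambda v:-(np.arctan2(v[1],v[0])-.11)  # cw positive
a,b,mk=line((160,88),(272,133),(235,175)); print("start",ang(b-a),np.linalg.norm(b-a),a,b,mk)
c,d,_=line((162,93),(259,150),(235,175)); print("now",ang(d-c),c,d)
# intersection = pivot
s=np.linalg.solve(np.c_[b-a,-(d-c)],c-a);p=a+(b-a)*s[0];print("pivot",p,"len",np.linalg.norm(b-p),np.linalg.norm(d-p),"mark",ang(mk-p),"start",ang(b-p),"now",ang(d-p))
ref=np.array([545.5,98.45]);r=Rn.from_euler('z',.11).as_matrix()[:2,:2]
print("expected pivot", ref+r@np.array([5-50+62+0,105.]))
E
python3 needle.py; python3 -c "
from h import *
b=np.load('b1.npy')
P=lambda x,y:onz('top',145+(x-400)/7.54,135+(y-300)/7.54,100)[:2]
a,t,m=P(590,578),P(512,470),P(597,420);print(a,t,m)"
```

```text
start -0.469090571347642 52.441880901996875 [579.95216181 211.60139854] [623.84395477 240.30089999] [639.15905739 210.69403911]
now -0.25959085333369225 [583.05939885 210.61246413] [630.45086693 228.97156525]
pivot [571.72385022 206.22115717] len 62.273061345602486 62.9797075205866 mark 0.043768428418257885 start -0.4690905713476423 now -0.25959085333369253
expected pivot [550.87053208 204.6816214 ]
[574.92675536 210.83793981] [611.59990765 236.76219244] [627.9274905  209.03602434]
```

```bash
python3 -m inch '[{"xyz":[0,0,0],"spin":4},{"xyz":[0,0,0],"spin":8},{"xyz":[0,0,0],"spin":12},{"xyz":[0,0,0],"spin":16},{"xyz":[0,0,0],"spin":18},{"xyz":[0,0,0],"spin":18}]' 1 >/dev/null; python3 f.py
python3 -m inch '[{"xyz":[0,0,0],"spin":4},{"xyz":[0,0,0],"spin":8},{"xyz":[0,0,0],"spin":12},{"xyz":[0,0,0],"spin":16},{"xyz":[0,0,0],"spin":18},{"xyz":[0,0,0],"spin":18}]' 1 >/dev/null; python3 f.py
cp a_last.npy a1.npy; python3 look.py m6.png
```

```text
21.25 [545.42  98.39 158.03] [-1.28 -0.45  3.34] [-0.087  0.154  0.029] yaw -0.93 q6 1.08
21.85 [545.38  98.36 158.04] [-1.33 -0.63  2.21] [-0.071  0.216  0.038] yaw -1.244 q6 1.4
```

View pics/m6.png

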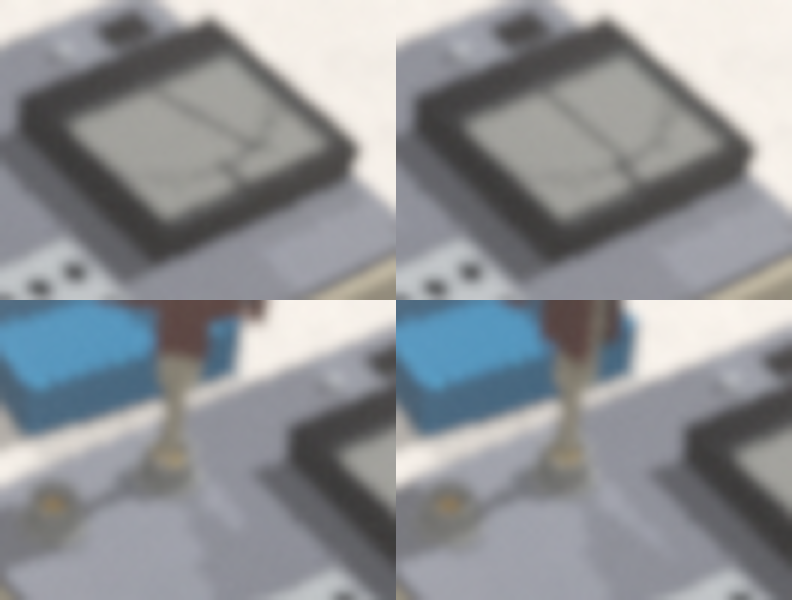

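Viewed 9. The needle runs from (545,88) nearly into the mark at (625,170). I measure it precisely with a polar profile.

```bash
cat > polar.py <<'E'
from h import *
import sys
def prof(f,piv,r0,r1,z=100):
    im=np.load(f).mean(2).astype(np.float32); A=np.arange(-.75,.4,.01); r=np.arange(r0,r1,1.)
    uv=np.array([[proj("scene",[piv[0]+q*np.cos(.11-a),piv[1]+q*np.sin(.11-a),z]) for a in A] for q in r]).astype(np.float32)
    return A,cv2.remap(im,uv[:,:,0],uv[:,:,1],cv2.INTER_CUBIC).mean(0)
def dip(A,p,lo,hi):
    from scipy.ndimage import gaussian_filter1d as g
    d=g(p,15)-g(p,2); k=(A>=lo)&(A<=hi); i=np.argmax(np.where(k,d,-9)); w=np.clip(d[i-5:i+6],0,None); return (A[i-5:i+6]*w).sum()/w.sum(),d[i]
for piv in((571.7,206.2),(572.7,206.5)):
    for f in("a1.npy","a_last.npy"):
        A,p=prof(f,piv,20,46);B,m=prof(f,piv,55,62)
        print(f,"needle",np.round(dip(A,p,-.7,.3),3),"mark ring",np.round(dip(B,m,-.15,.25),3), "tip side:",np.round(dip(*prof(f,piv,38,52),-.7,.3),3))
E
python3 polar.py
```

```text
Traceback (most recent call last):
  File "polar.py", line 12, in <module>
    A,p=prof(f,piv,20,46);B,m=prof(f,piv,55,62)
                              ~~~~^^^^^^^^^^^^^
  File "polar.py", line 5, in prof
    uv=np.array([[proj("scene",[piv[0]+q*np.cos(.11-a),piv[1]+q*np.sin(.11-a),z]) for a in A] for q in r]).astype(np.float32)
                  ~~~~^^^^^^^^^^^^^^^^^^^^^^^^^^^^^^^^^^^^^^^^^^^^^^^^^^^^^^^^^^^
  File "h.py", line 13, in proj
    K,k1,R,t=cam(n); p=R@np.array(X,float)+t; s=p[:2]/p[2]; s=s*(1+k1*(s@s)); return (K@[s[0],s[1],1])[:2]
             ~~~^^^
  File "h.py", line 5, in cam
    c=ctrl.camera_info(n); return np.array(c["camera_matrix"]),float(c["k1"]),np.array(c["R"]),np.array(c["t"]).ravel()
ValueError: time passes only in moves, steps and waits
```

```bash
sed -i 's/^def cam(n):/import functools\n@functools.lru_cache\ndef cam(n):/' h.py; python3 polar.py; python3 f.py
```

```text
a1.npy needle [-0.27   4.854] mark ring [0.049 5.991] tip side: [-0.279  6.262]
a_last.npy needle [-0.     5.657] mark ring [ 0.021 11.537] tip side: [-0.019  7.243]
a1.npy needle [-0.27   4.825] mark ring [0.051 7.152] tip side: [-0.279  6.338]
a_last.npy needle [0.    5.596] mark ring [ 0.03  12.146] tip side: [-0.011  7.318]
22.05 [545.38  98.37 158.03] [-1.05  0.26  3.04] [-0.028  0.226 -0.001] yaw -1.243 q6 1.4
```

```bash
python3 -m inch '[{"xyz":[0,0,0],"spin":4},{"xyz":[0,0,0],"spin":8},{"xyz":[0,0,0],"spin":8},{"xyz":[0,0,0],"spin":8}]' 1 >/dev/null; python3 f.py
python3 look.py m7.png; python3 polar.py
```

```text
22.45 [545.37  98.41 158.05] [-1.34 -0.36  2.67] [-0.005  0.188  0.053] yaw -1.381 q6 1.53
a1.npy needle [-0.27   4.854] mark ring [0.049 5.991] tip side: [-0.279  6.262]
a_last.npy needle [0.06  6.119] mark ring [ 0.048 11.39 ] tip side: [0.041 8.535]
a1.npy needle [-0.27   4.825] mark ring [0.051 7.152] tip side: [-0.279  6.338]
a_last.npy needle [0.061 6.128] mark ring [ 0.05  11.793] tip side: [0.049 8.74 ]
```

View pics/m7.png

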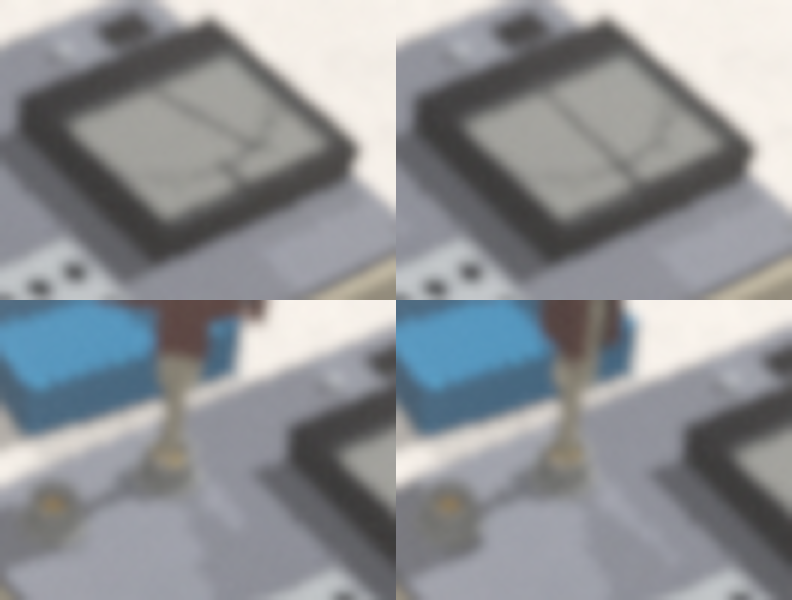

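Viewed 10. The needle is on the mark (needle 0.05, mark 0.05 in the same profile). I back off 3° within the play to unload the slot, then lift straight out.

```bash
python3 -m inch '[{"xyz":[0,0,0],"spin":-1.5},{"xyz":[0,0,0],"spin":-3},{"xyz":[0,0,-0.2],"spin":-3},{"xyz":[0,0,-0.5],"spin":-3},{"xyz":[0,0,-1],"spin":-3},{"xyz":[0,0,-2],"spin":-3},{"xyz":[0,0,-3.5],"spin":-3},{"xyz":[0,0,-4.7],"spin":-3},{"xyz":[0,0,-4.7],"spin":-3},{"xyz":[0,0,-4.7],"spin":-3}]' 1 ; python3 f.py; python3 -c "
from h import *
goal((571,-258.5,203),0.311)"
```

```text
t: 23.65
ee_pos: [545.5, 98.3, 205.4]
orientation: [-3.117, -0.378, -0.002]
ft_force: [0.2, 0.7, 0.1]
width: 8.9
23.65 [545.5   98.34 205.41] [0.23 0.75 0.13] [-0.018 -0.006 -0.039] yaw -1.33 q6 1.48
from [545.5  98.3 205.4] shift cm [-6.05 35.26  0.17] spin 86.0 q6 1.48 q5 z-axis [ 8.0e-04  2.1e-03 -1.0e+00] t 23.65
```

```bash
python3 -m inch '[{"xyz":[-0.7,4,0.2],"spin":-8},{"xyz":[-1.4,8,0.2],"spin":-16},{"xyz":[-2.1,12,0.2],"spin":-24},{"xyz":[-2.7,16,0.2],"spin":-32},{"xyz":[-3.4,20,0.2],"spin":-40},{"xyz":[-4.1,24,0.2],"spin":-48},{"xyz":[-4.8,28,0.2],"spin":-56},{"xyz":[-5.5,32,0.2],"spin":-64},{"xyz":[-6,34.5,0.2],"spin":-72},{"xyz":[-6.05,35.25,0.2],"spin":-80},{"xyz":[-6.05,35.25,0.2],"spin":-88},{"xyz":[-6.05,35.25,0.2],"spin":-94},{"xyz":[-6.05,35.25,0.2],"spin":-94},{"xyz":[-6.05,35.25,0.2],"spin":-94}]' 1 ; python3 f.py; python3 polar.py | sed -n 2p; python3 -c "
from h import *
a=np.mean([snap('scene').astype(float) for _ in range(3)],0);np.save('a_last.npy',a)
goal((571,-258.5,140),0.311)"; python3 polar.py|sed -n 2p
```

```text
t: 25.05
ee_pos: [570.6, -258.2, 202.0]
orientation: [-1.853, -2.535, -0.003]
ft_force: [-0.0, 0.9, -0.6]
width: 9.0
25.05 [ 570.64 -258.23  202.05] [-0.03  0.87 -0.62] [-0.028 -0.052  0.043] yaw 0.308 q6 -0.75
a_last.npy needle [0.06  6.119] mark ring [ 0.048 11.39 ] tip side: [0.041 8.535]
from [ 570.9 -258.2  202.5] shift cm [-0.04 -0.01  6.25] spin -0.1 q6 -0.76 q5 z-axis [ 5.0e-04  2.2e-03 -1.0e+00] t 25.2
a_last.npy needle [0.06 6.08] mark ring [ 0.04  10.672] tip side: [0.041 8.257]
```

```bash
python3 -m inch '[{"xyz":[-0.03,0,3],"spin":0},{"xyz":[-0.03,0,6],"spin":0},{"xyz":[-0.03,0,7.4],"spin":0},{"xyz":[-0.03,0,7.7],"spin":0},{"xyz":[-0.03,0,7.7],"spin":0}]' 1 >/dev/null; python3 f.py
python3 -m inch '[{"xyz":[0,0,0.2],"spin":0},{"xyz":[0,0,0.4],"spin":0},{"xyz":[0,0,0.6],"spin":0},{"xyz":[0,0,0.6],"spin":0}]' 1 >/dev/null; python3 f.py
```

```text
25.7 [ 571.26 -258.39  125.65] [ 0.75 -1.06  0.45] [-0.035 -0.132  0.016] yaw 0.309 q6 -0.76
26.1 [ 571.31 -258.4   119.86] [0.82 0.53 0.59] [-0.047 -0.112  0.025] yaw 0.309 q6 -0.76
```

In the hole with no resistance. Continuing down.

```bash
python3 -m inch '[{"xyz":[0,0,0.4],"spin":0},{"xyz":[0,0,0.8],"spin":0},{"xyz":[0,0,1.2],"spin":0},{"xyz":[0,0,1.6],"spin":0},{"xyz":[0,0,2],"spin":0},{"xyz":[0,0,2],"spin":0}]' 1 >/dev/null; python3 f.py
python3 -m inch '[{"xyz":[0,0,0.4],"spin":0},{"xyz":[0,0,0.8],"spin":0},{"xyz":[0,0,1.2],"spin":0},{"xyz":[0,0,1.6],"spin":0},{"xyz":[0,0,2],"spin":0},{"xyz":[0,0,2],"spin":0}]' 1 >/dev/null; python3 f.py
```

```text
26.7 [ 570.88 -258.15   99.01] [-0.63 -0.41 -0.18] [-0.039 -0.086 -0.032] yaw 0.309 q6 -0.76
27.3 [ 570.49 -257.89   78.3 ] [ 0.7  -0.13 -1.11] [-0.015 -0.112 -0.03 ] yaw 0.309 q6 -0.76
```

```bash
python3 -m inch '[{"xyz":[0,0,0.05],"spin":0},{"xyz":[0,0,0.1],"spin":0},{"xyz":[0,0,0.1],"spin":0}]' 1 >/dev/null; python3 f.py
python3 -m inch '[{"xyz":[0,0,0],"spin":0},{"xyz":[0,0,0],"spin":0},{"xyz":[0,0,0],"spin":0},{"xyz":[0,0,0],"spin":0},{"xyz":[0,0,0],"spin":0},{"xyz":[0,0,0],"spin":0},{"xyz":[0,0,0],"spin":0},{"xyz":[0,0,0],"spin":0}]' 0.6; python3 f.py
python3 -m inch '[{"xyz":[0,0,-2],"spin":0},{"xyz":[0,0,-5],"spin":0},{"xyz":[0,0,-9],"spin":0},{"xyz":[0,0,-13],"spin":0},{"xyz":[0,0,-17],"spin":0},{"xyz":[0,0,-17],"spin":0},{"xyz":[0,0,-17],"spin":0}]' 0 ; python3 f.py
```

```text
27.6 [ 570.52 -257.93   77.55] [-0.34 -0.14  1.63] [0.041 0.081 0.046] yaw 0.309 q6 -0.76
t: 28.4
ee_pos: [570.5, -257.9, 77.5]
orientation: [-1.851, -2.535, -0.003]
ft_force: [0.3, 1.1, 0.1]
width: 34.6
28.4 [ 570.5  -257.94   77.54] [0.33 1.08 0.12] [-0.022 -0.072 -0.022] yaw 0.309 q6 -0.76
t: 29.1
ee_pos: [571.1, -258.6, 248.5]
orientation: [-1.852, -2.537, -0.003]
ft_force: [-0.5, 0.4, -0.4]
width: 86.5
29.1 [ 571.05 -258.58  248.48] [-0.52  0.41 -0.38] [-0.056 -0.131 -0.028] yaw 0.309 q6 -0.76
```

```bash
python3 - <<'E'
from h import *
a=np.mean([snap("scene").astype(float) for _ in range(4)],0);b=np.mean([snap("top").astype(float) for _ in range(3)],0);np.save("a_last.npy",a)
def crop(im,x,y,w,h,s,k): return np.clip(cv2.resize(im[y:y+h,x:x+w],None,fx=s,fy=s,interpolation=cv2.INTER_CUBIC)*k,0,255)
s0=cv2.imread("pics/s0.png").astype(float)
cv2.imwrite("pics/m8.png",np.vstack([np.hstack([crop(s0,155,220,100,75,4,1.2),crop(a,155,220,100,75,4,1.2)]),np.hstack([crop(a,300,180,100,75,4,1.2),crop(b,145,135,53,40,7.54,2)[:300,:400] if 0 else cv2.resize(crop(b,145,120,120,90,3.34,2),(400,300))])]).astype(np.uint8))
E
python3 polar.py|sed -n 2p
```

```text
a_last.npy needle [0.059 6.073] mark ring [ 0.041 10.501] tip side: [0.041 8.36 ]
```

View pics/m8.png

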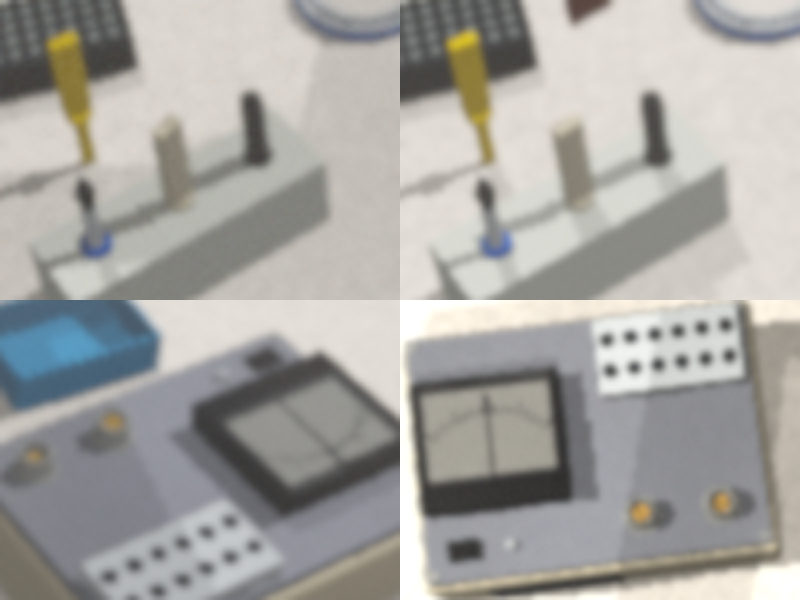

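Viewed 11. The tool is upright and at its original height in the middle hole, (573,165) against (170,165) at the start. The pick and brush have not moved, and the needle is on the centre mark in both views (top crop (487,400)–(492,475)). I hand the job in.

```bash
python3 -c "
from workcell import ctrl
print(ctrl.close_job())"
```

```text
the job is handed in; nothing more can be done
None
```

The job is done and handed in at about 29 s of the 67 s limit; no verdict was reported.

**What I did:** I gripped the off-white tool in the stand's middle hole across its flats. I centred it in the nearer trimmer's guard by touching the bushing walls, then swept clockwise at about 2–3 N until the blade engaged. I turned the trimmer until the needle moved from about -0.51 to the centre mark. Then I put the tool back in the middle hole and let go.

**Last checks:**
- **Needle:** it reads within about 0.02 rad of the mark, and both camera views show it on the mark.
- **Tool:** it stands upright in the middle hole. The gripper released it at the same height at which it picked it up (77.5 mm TCP), so the collar should be home.
- **Bystanders:** the pick and brush have not moved and the others look undisturbed; only the views near the stand and reader were checked closely.
- **Robot:** the gripper is open and about 125 mm above the tool.

**Checks that were unclear or disagreed:**
- **Slot direction:** it could not be seen in the pictures.
- **Seating:** the force gave no sharp drop when the blade went in, so I confirmed it from the needle moving.
- **Guard walls:** the wall touches came out up to 1 mm wider per side than the nominal size, but they were symmetric, so the centre held.
- **Force peaks:** the highest vertical force I read while on the head was about 3.3 N. Readings came only between moves, so brief peaks were not seen.

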